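# Open the humidifier tank for refilling

### The arm

A 6-joint arm with a two-finger parallel gripper is mounted at the origin on the work surface. World frame = base frame: x ahead of the robot, y to its left, z up, the work surface at z = 0. Lengths are in m, angles in rad, forces in N, time in s.
With the tool pointing down it reaches from about 0.425 to 0.95 m from the base axis. Payload 3.5 kg.
Tool frame: the origin (TCP) lies at the very end of the fingers, on their centre line; the grasp point (between the pads) lies hold_point_z behind it (hold_point_z is the distance from the TCP to the grasp point, in m); z points along the fingers, y is the direction in which the jaws open and shut (so a half turn about z gives the same grasp; the last joint's range is limited). The gripper opens to 85 mm and grips with 20 to 120 N. Pads are 22 mm wide; open, the fingers measure 114 mm over their backs; the gripper's body (76 mm by 85 mm) begins 54 mm behind the grasp point. The pads swing forward as they close: fully open they stand 13 mm farther back than shut.
Start: joints at [-1.309, 0.286, 1.577, -0, 1.279, -0.15], TCP at [0.27, -0.619, 0.231] pointing down, gripper open.
Joint ranges: [-2.77, 2.77], [-0.9, 2.22], [0.21, 2.48], [-1.53, 4.67], [0.24, 2.81], [-2.84, 2.84]. Speed limits (rad/s): [2.79, 2.79, 3.14, 3.14, 3.14, 3.14].

### API

Orientations are given as a unit quaternion [x, y, z, w].
In Python, from cell import observe, snapshot, sign_off, look_for, hold_point_z gives the robot as it stands. The module is installed in compiled form; this text tells all that it offers.
- The arm moves only by the tool send_rows, never from a script. Its argument "increments" is one flat list of numbers, 5 for each row, row after row: the gripper command: -1 is fully open, 1 is shut, values between are in proportion, then the shift along the tool's x, y, z in m, then the turn about the tool's z in units of 5 degrees (1.0 is 5 degrees). A call has 1 to 5 rows; each row is the pose to reach, as a shift and turn from the pose commanded when the call began, along the tool's axes at that moment; what a row does not reach only later rows make up. A row lasts 1/8 s, in which the tool goes at most 62.5 mm and 10.7 degrees, less where a joint would pass 70% of its speed; a pose out of reach is approached as far as the arm can. A call with a gripper value outside its range is refused whole. The fingers move at their own pace and stop on an object; "newtons" is the grip in N (left out, the last holds). Time passes only in rows, so rows that repeat a pose let the fingers close. It gives the time, the measured TCP pose, the force and the opening at its end, in the units of the state.
- observe(): the state, without advancing time (a new reading comes with each control period).
- snapshot(name): name is "scene" or "top" or "wrist"; returns a dict with "color" (420x560x3 uint8, blue, green, red), "K" (3x3 intrinsics, pixels), "world_from_camera" (4x4, takes a point from camera to world coordinates). Camera axes: x right, y up, looking along -z (the intrinsics and any distortion apply to the point x, -y, -z); pixel columns grow to the right and rows downward; lengths in m; the calibration is good to about 2 mm. A picture is of the moment at which its call begins. There is no depth.
- sign_off(): hands the job in, once; it reports no verdict.
Trained networks look in a picture, given as the dict that the camera call returned (one of the last four; its "shot" number tells which), for a name from the list of things; names that differ only in an ending like _2 or _b are one class to them, and where a whole thing is asked for, a point or a joint stands for the part that bears it (a point fixed in the world has none). Each returns a list of dicts, best first, with "conf" (0 to 1); they miss things now and then, are a little off and sometimes report something else, mostly with a low value. They report only what shows in the picture. A call takes as long as a camera call. They do not tell look-alikes from the thing itself.
- look_for(picture, thing): "rect" ([centre column, centre row, width, height] in pixels, round what is visible of it).
The state is a dict: "time_s": time; "joint_positions": joint angles; "qd": joint speeds; "joint_torque": joint torques, N m; "eef_pos": TCP position; "ee_rot": TCP orientation; "contact_force": force on the tool from outside, world axes, zero at the start; "wrist_torque": the same for the moment, N m; "width": finger opening in m.
Only numpy, scipy, OpenCV 4.12 (cv2) and the standard library are available. Lean on these libraries where they do the work, as an engineer would, in place of code of your own. Each camera call takes 0.05 s, during which the arm holds its last target. There are 200 camera calls.

### The job

The rearing room's humidifier needs refilling. Unscrew the large round fill cap of the tank anticlockwise, in one turn or several shorter ones, until it comes free, lift it off, and set it down (do not drop it) right way up, flat on the floor of the empty wooden tray.

Things in the scene. Friction and masses are not known exactly. Their poses are not given: they have to be found in the camera images.
- cap: Black round fill cap with ribbed sides, 52 mm across, 36 mm high, 80 g; the widest, tallest fitting on the tank. Origin: centre of its underside; z up through its top, x along the raised grey pointer rib on top. Grip it by its side from above at any yaw, 4 to 36 mm above its origin. It turns easily (under 0.1 N m), stays where left, neither rises nor sinks while turned, and has 1.5 mm side play.
- neck (a point): Foot of the tank's threaded neck, on the cap's axis, level with the tank's top; axes as the tank's. Cap's origin sits 4 mm above. Cap yaw relative to it starts at 0 to 0.35 rad (0: nearly shut), the cap's two lugs held under the thread. Turned anticlockwise from above (yaw grows), it lifts straight off from 1.95 rad on; firm stop at about 2.5 rad, so 2.2 is a good place to lift.
- tank: Grey humidifier tank fixed to the bench, 200 mm (x) by 160 mm (y), 120 mm high. Origin: centre of its underside, z up. The fill neck, 20 mm tall, stands on top at x = -40 mm, y = 0. Two smaller black fittings on top, a hexagonal plug (x 55, y 40 mm, 16 mm high) and a domed vent (x 55, y -40 mm, 18 mm high), are fixed and not part of the job.
- tray: Empty square wooden tray, fixed to the bench, 180 by 180 mm outside, walls 8 mm thick and 35 mm high, floor 8 mm thick. Origin: centre of its underside, so the inner floor is 8 mm above it; z up, sides along x and y. It stands left or right of the tank; a like tray full of upturned clear cups stands on the other side.
Things that resemble listed ones, but are neither listed nor needed, are in the scene too. Several things have the shape of the cap; the one meant has the colours described above.

How it is judged:
On the way:
1. the cap has been lifted clear of the neck (its underside above the neck's rim) (z of cap in the frame of tank above 0.142 m), for 0.1 s.
At the end, for the whole second after the job is handed in: The cap lies within the empty tray's walls, its underside on the tray's floor (within 6 mm), right way up within 10 degrees, and at rest (x of cap in the frame of tray between -0.06 and 0.06 m and y of cap in the frame of tray between -0.06 and 0.06 m and z of cap in the frame of tray between 0.004 and 0.014 m and angle between cap's own z axis and vertical below 0.18 rad and linear speed of cap below 0.02 m/s); the robot touches nothing.
It fails at once if the cap is dropped or thrown (faster than 1 m/s) (linear speed of cap above 1 m/s).
It also fails if it takes over 48 s, if anything falls off the work surface, if the arm or the gripper's body presses on something with over 40 N, if the wrist force passes 120 N, or if a joint passes its speed limit or range.

## Working session

There is one attempt and no reset: what is moved stays moved. The work goes in short steps, Python scripts to look and compute and a tool call to move; the robot and the scene stay as the last step left them, time stands still between calls to the robot, and variables do not carry over. Pictures are saved under pics/ and viewed, about 8 in all and at most 12, crops included, and the job is handed in when it is done.

Besides the shell and the picture viewer there is one more tool, called after "Emit:" as name(argument=value, ...) on one line, values as JSON. send_rows: Moves the arm, as the interface text tells. Its arguments: {"type":"object","properties":{"increments":{"type":"array"},"newtons":{"type":"number"}},"required":["increments"]}

```bash
mkdir -p pics; cat > h.py <<'E'
import numpy as np, cv2
from cell import *
def ray(p,u,v):
    K=p["K"];T=np.array(p["world_from_camera"]);d=np.linalg.solve(K,[u,v,1.]);d=T[:3,:3]@[d[0],-d[1],-d[2]]
    return T[:3,3],d
def at_z(p,u,v,z):
    o,d=ray(p,u,v);return o+d*(z-o[2])/d[2]
def proj(p,X):
    T=np.array(p["world_from_camera"]);c=T[:3,:3].T@(np.array(X)-T[:3,3]);q=p["K"]@[c[0],-c[1],-c[2]];return q[:2]/q[2]
E
python3 - <<'E'
from h import *
s=observe();print(s["time_s"],s["eef_pos"],s["ee_rot"],s["width"],hold_point_z)
ims=[]
for n in("scene","top"):
    p=snapshot(n);ims.append(p["color"]);print(n,np.round(p["world_from_camera"],3).tolist(),p["K"].tolist(),[k for k in p])
    for t in("cap","tank","tray"):
        print(t,[(np.round(r["rect"],1).tolist(),round(r["conf"],2)) for r in look_for(p,t)][:5])
cv2.imwrite("pics/a.png",ims[0]);cv2.imwrite("pics/b.png",ims[1])
E
```

```text
0.0 [ 0.27004895 -0.61791872  0.22994   ] [ 9.78870093e-01  2.04479757e-01 -6.79614654e-05 -1.16810791e-03] 0.08577994185786003 0.0187
scene [[0.455, -0.611, 0.648, 1.197], [0.89, 0.328, -0.316, -0.32], [-0.02, 0.72, 0.693, 0.866], [0.0, 0.0, 0.0, 1.0]] [[451.3497328934635, 0.0, 274.0618118600631], [0.0, 451.3497328934635, 205.17021717206447], [0.0, 0.0, 1.0]] ['color', 'K', 'world_from_camera', 'shot']
cap [([281.4, 200.5, 22.1, 26.2], 0.66), ([221.4, 258.6, 20.5, 26.0], 0.61)]
tank [([290.6, 241.2, 89.9, 102.7], 0.59)]
tray [([147.8, 280.1, 83.6, 85.8], 0.98)]
top [[-0.019, 0.989, -0.148, 0.36], [-1.0, -0.019, 0.003, 0.008], [0.0, 0.148, 0.989, 0.96], [0.0, 0.0, 0.0, 1.0]] [[420.5436857235137, 0.0, 280.21372755668455], [0.0, 420.5436857235137, 203.04109673745018], [0.0, 0.0, 1.0]] ['color', 'K', 'world_from_camera', 'shot']
cap [([267.1, 185.8, 24.9, 26.6], 0.82), ([342.4, 200.4, 24.1, 27.9], 0.65), ([266.6, 254.2, 23.3, 19.7], 0.56)]
tank [([270.9, 173.7, 88.9, 104.7], 0.73)]
tray [([419.2, 210.9, 91.5, 87.2], 0.75)]
```

View pics/a.png

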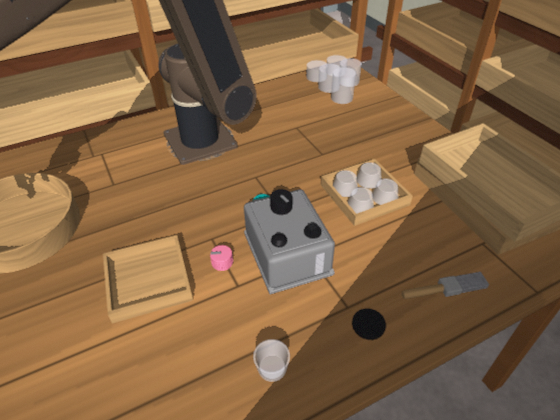

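View pics/b.png

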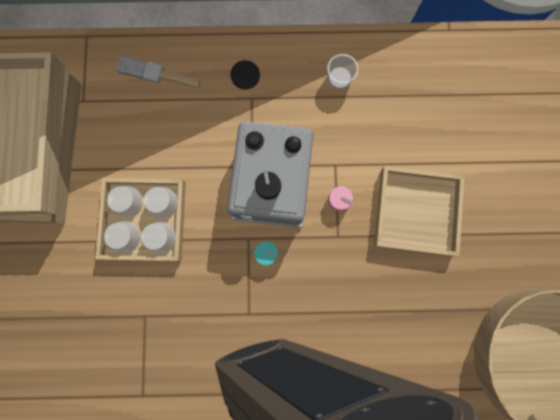

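Top view: the black cap is on the tank at (267,186), the empty tray is at (420,212) and the cup tray is on the other side. The pink and teal caps are look-alikes.

```bash
python3 - <<'E'
from h import *
s=observe();R=__import__("scipy.spatial.transform",fromlist=["x"]).Rotation.from_quat(s["ee_rot"]).as_matrix();print("tool x,y,z in world\n",R.T.round(3))
p=snapshot("top");q=snapshot("scene")
c=at_z(p,267.1,185.8,.145);print("cap top",c, "scene",at_z(q,281.4,200.5,.142))
for u,v,z in((420,169,.035),):pass
print("tray",at_z(p,419.7,211,.03),at_z(q,147.8,280.1,.02))
print("tray corners",[at_z(p,*x,.035)[:2].round(3).tolist() for x in((384,168),(463,173),(459,256),(378,247))])
print("tank edge dir",[at_z(p,*x,.12)[:2].round(3).tolist() for x in((239,122),(230,217),(312,128),(301,225))])
pos=np.array(s["eef_pos"]);tgt=np.array([c[0],c[1],.30]);print("shift in tool",R.T@(tgt-pos),"q1 est",np.arctan2(c[1],c[0]))
E
```

```text
tool x,y,z in world
 [[ 0.916  0.4    0.   ]
 [ 0.4   -0.916 -0.   ]
 [-0.     0.    -1.   ]]
cap top [0.51657331 0.03073972 0.145     ] scene [0.51487173 0.0325087  0.142     ]
tray [ 0.47498962 -0.30545985  0.03      ] [ 0.49133375 -0.30678344  0.02      ]
tray corners [[0.573, -0.23], [0.559, -0.407], [0.374, -0.383], [0.397, -0.207]]
tank edge dir [[0.657, 0.088], [0.459, 0.107], [0.642, -0.063], [0.44, -0.035]]
shift in tool [ 0.48564589 -0.49632317 -0.06868219] q1 est 0.059436889292671116
```

Emit:
send_rows(increments=[-1,0.04,-0.041,-0.014,0,-1,0.08,-0.082,-0.028,0,-1,0.12,-0.123,-0.042,0,-1,0.16,-0.164,-0.056,0,-1,0.2,-0.205,-0.07,0], newtons=40)

```text
time_s: 1.12
eef_pos: [0.3718, -0.3489, 0.302]
ee_rot: [0.979, 0.204, 0.0, 0.0]
contact_force: [0.5, 0.5, -0.3]
width: 0.0851
```

Emit:
send_rows(increments=[-1,0.04,-0.041,0,0,-1,0.08,-0.082,0,0,-1,0.12,-0.123,0,0,-1,0.16,-0.164,0,0,-1,0.2,-0.205,0,0])

```text
time_s: 1.75
eef_pos: [0.473, -0.0809, 0.3018]
ee_rot: [0.979, 0.204, 0.001, 0.0]
contact_force: [0.5, -0.5, 0.2]
width: 0.0856
```

Emit:
send_rows(increments=[-1,0.04,-0.041,0,0,-1,0.08,-0.082,0,0,-1,0.086,-0.086,0,0,-1,0.086,-0.086,0,0])

```text
time_s: 2.25
eef_pos: [0.517, 0.0307, 0.3013]
ee_rot: [0.979, 0.205, -0.0, 0.0]
contact_force: [-0.3, -0.5, 0.7]
width: 0.0855
```

```bash
python3 - <<'E'
from h import *
s=observe();print(s["time_s"],s["eef_pos"],s["joint_positions"])
p=snapshot("wrist");cv2.imwrite("pics/c.png",p["color"]);print(np.round(p["world_from_camera"],3).tolist(),p["K"][0])
print([(np.round(r["rect"],1).tolist(),round(r["conf"],2)) for r in look_for(p,"cap")][:5], proj(p,[.5158,.0315,.16]))
E
```

```text
2.25 [0.51703892 0.03068173 0.30130876] [-1.36505480e-01 -1.12790582e-01  1.87631997e+00 -5.88586221e-04
  1.37822266e+00  1.02134372e+00]
[[0.402, 0.878, 0.26, 0.582], [-0.916, 0.386, 0.114, 0.06], [0.0, -0.284, 0.959, 0.443], [0.0, 0.0, 0.0, 1.0]] [376.15808583   0.         280.23012095]
[([232.3, 254.1, 43.6, 49.5], 0.85), ([281.4, 187.0, 69.1, 71.6], 0.79), ([400.1, 224.2, 54.9, 47.3], 0.74), ([495.1, 275.7, 129.8, 150.6], 0.51)] [279.39139561 192.98603527]
```

View pics/c.png

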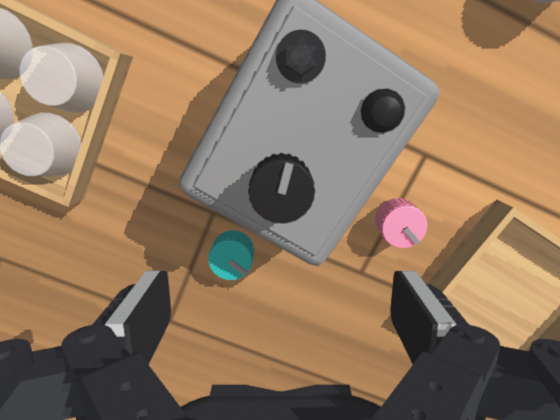

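The wrist view shows the black cap centred near (281,188), its grey rib running from (283,193) to (287,164). The plug is at (300,56) and the vent at (383,110).

```bash
python3 - <<'E'
from h import *
from scipy.optimize import least_squares
p=snapshot("wrist");g=cv2.cvtColor(p["color"],cv2.COLOR_BGR2GRAY)
m=(g<58).astype(np.uint8);m[:145]=0;m[230:]=0;m[:,:240]=0;m[:,325:]=0
m=cv2.morphologyEx(m,cv2.MORPH_CLOSE,np.ones((13,13)))
n,l,st,ce=cv2.connectedComponentsWithStats(m);i=1+st[1:,4].argmax();print(st[i],ce[i])
a=np.linspace(0,2*np.pi,60)
def cyl(x,y):
    P=np.array([proj(p,[x+.026*np.cos(t),y+.026*np.sin(t),z]) for t in a for z in(.124,.160)],np.float32)
    return cv2.convexHull(P)
def f(v):
    M=cv2.moments(cyl(*v));return [M["m10"]/M["m00"]-ce[i][0],M["m01"]/M["m00"]-ce[i][1]]
r=least_squares(f,[.516,.031],diff_step=1e-2);print("cap",r.x,"area",cv2.contourArea(cyl(*r.x)),cv2.boundingRect(cyl(*r.x)))
A=at_z(p,283,193,.161);B=at_z(p,287.5,164,.161);d=B-A;print("rib yaw",np.arctan2(d[1],d[0]))
E=[at_z(p,*x,.12) for x in((323,262),(437,97))];d=E[1]-E[0];print("tank yaw",np.arctan2(d[1],d[0]))
E=[at_z(p,*x,.12) for x in((182,187),(290,0))];d=E[1]-E[0];print("tank yaw",np.arctan2(d[1],d[0]))
s=observe()
from scipy.spatial.transform import Rotation
R=Rotation.from_quat(s["ee_rot"]).as_matrix();print("shift",R.T@(np.r_[r.x,.134]-s["eef_pos"]))
E
```

```text
[ 247  152   66   70 3529] [279.44290167 187.4165486 ]
cap [0.51703251 0.03092681] area 3764.450646549696 (245, 150, 68, 73)
rib yaw 0.2641709276785139
tank yaw -0.13023448784332514
tank yaw -0.15548693050543316
shift [ 0.00087873 -0.0014439   0.16733956]
```

Emit:
send_rows(increments=[-1,0,0,0.05,0,-1,0,0,0.1,0,-1,0,0,0.14,0,-1,0,0,0.16,0,-1,0,0,0.17,0])

```text
time_s: 3.02
eef_pos: [0.5162, 0.0293, 0.13]
ee_rot: [0.979, 0.203, -0.001, -0.0]
contact_force: [0.2, 0.1, 0.6]
width: 0.0852
```

Emit:
send_rows(increments=[1,0,0,0,0,1,0,0,0,0,1,0,0,0,0,1,0,0,0,0,1,0,0,0,0], newtons=40)

```text
time_s: 3.65
eef_pos: [0.5182, 0.0302, 0.133]
ee_rot: [0.979, 0.205, 0.001, 0.001]
contact_force: [0.2, -0.9, 6.9]
width: 0.0512
```

```bash
python3 - <<'E'
from h import *
s=observe();print(s)
p=snapshot("wrist");cv2.imwrite("pics/d.png",p["color"])
E
```

```text
{'time_s': 3.65, 'joint_positions': array([-1.37165691e-01,  4.67931298e-02,  2.04023476e+00, -5.77894226e-04,
        1.05136108e+00,  1.02192117e+00]), 'qd': array([-1.54056304e-03,  9.01871313e-05, -8.40784966e-04, -8.53607456e-04,
       -4.08212134e-04, -6.50794780e-04]), 'joint_torque': array([ 6.64307959e-01, -2.52913964e+01, -2.35390449e+01,  2.40607308e-01,
       -3.72433348e-02, -2.91095814e-03]), 'eef_pos': array([0.5182436 , 0.030196  , 0.13301128]), 'ee_rot': array([9.78856099e-01, 2.04543660e-01, 1.42408201e-03, 7.75190411e-04]), 'contact_force': array([ 0.22519258, -0.90705361,  6.85386565]), 'wrist_torque': array([-0.19299667,  0.07958692, -0.01800166]), 'width': 0.051204182630880474}
```

View pics/d.png

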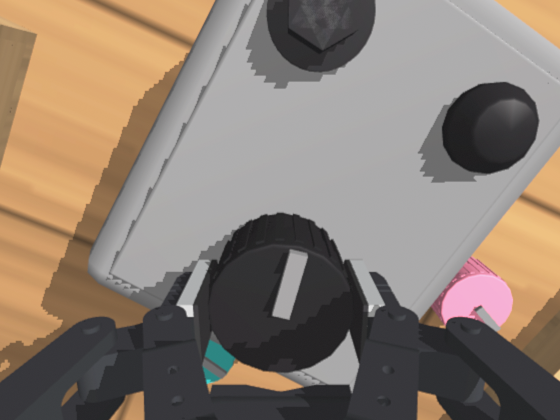

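Good grasp: 51 mm opening, pads on both sides of the cap, rib visible at (290,285). Next is the anticlockwise turn.

Emit:
send_rows(increments=[1,0,0,-0.001,-2,1,0,0,-0.001,-4,1,0,0,-0.001,-6,1,0,0,-0.001,-8,1,0,0,-0.001,-10])

```text
time_s: 4.32
eef_pos: [0.5175, 0.031, 0.133]
ee_rot: [0.799, 0.601, 0.001, -0.0]
contact_force: [0.2, 1.2, 3.7]
width: 0.0511
```

Emit:
send_rows(increments=[1,0,0,0,-2,1,0,0,0,-4,1,0,0,0,-6,1,0,0,0,-8,1,0,0,0,-10])

```text
time_s: 4.95
eef_pos: [0.5173, 0.0311, 0.133]
ee_rot: [0.47, 0.883, 0.001, 0.0]
contact_force: [-1.4, 1.5, 3.8]
width: 0.0509
```

Emit:
send_rows(increments=[1,0,0,0,-1,1,0,0,0,-2,1,0,0,0,-2])

```text
time_s: 5.32
eef_pos: [0.5173, 0.0309, 0.133]
ee_rot: [0.394, 0.919, 0.0, 0.0]
contact_force: [-0.4, 1.2, 5.1]
width: 0.0506
```

```bash
python3 - <<'E'
from h import *
s=observe();print(s["joint_positions"],s["wrist_torque"],s["contact_force"])
p=snapshot("wrist");cv2.imwrite("pics/e.png",p["color"])
E
```

```text
[-1.36634126e-01  4.60787262e-02  2.04093147e+00  8.91201626e-04
  1.05391896e+00 -8.97073202e-01] [0.19089268 0.14220405 0.07648081] [-0.36674314  1.18541388  5.09252708]
```

View pics/e.png

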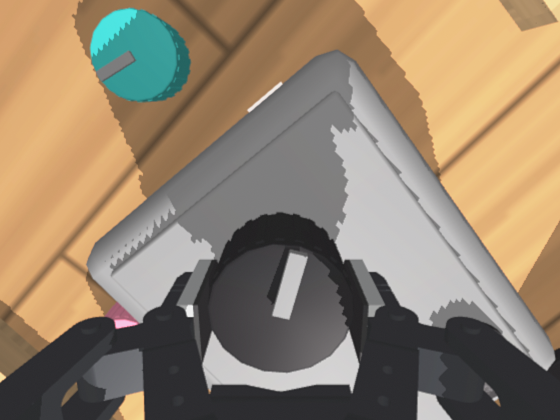

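The rib sits at the same place in the gripper view (290,285), so the cap turned with the gripper. I'll lift gently.

Emit:
send_rows(increments=[1,0,0,-0.004,0,1,0,0,-0.008,0,1,0,0,-0.015,0])

```text
time_s: 5.75
eef_pos: [0.5164, 0.0305, 0.1469]
ee_rot: [0.394, 0.919, -0.0, -0.001]
contact_force: [0.0, -0.0, -1.5]
width: 0.0507
```

Emit:
send_rows(increments=[1,0,0,-0.03,0,1,0,0,-0.06,0,1,0,0,-0.09,0,1,0,0,-0.11,0,1,0,0,-0.11,0])

```text
time_s: 6.38
eef_pos: [0.5181, 0.0303, 0.2596]
ee_rot: [0.394, 0.919, 0.001, 0.002]
contact_force: [0.4, -0.6, -1.7]
width: 0.0509
```

```bash
python3 - <<'E'
from h import *
from scipy.spatial.transform import Rotation
s=observe();R=Rotation.from_quat(s["ee_rot"]).as_matrix();print(s["eef_pos"],s["contact_force"],s["width"],R.T.round(3))
p=snapshot("top");q=snapshot("scene")
cv2.imwrite("pics/f.png",np.hstack([cv2.resize(x["color"],(400,300)) for x in(p,q)]))
# tray fit: outer top-rim corners via top + scene
print("shift",R.T@(np.array([.476,-.307,.25])-s["eef_pos"]))
for w in(p,q):print([proj(w,[x,y,.008]).round(0).tolist() for x,y in((.476,-.307),)])
E
```

```text
[0.51807181 0.03031737 0.2596007 ] [ 0.3993513  -0.56581937 -1.65414539] 0.05091415352594342 [[-0.689  0.724 -0.004]
 [ 0.724  0.689  0.003]
 [ 0.004 -0.001 -1.   ]]
shift [-0.21531372 -0.26304408  0.00964563]
[[417.0, 212.0]]
[[147.0, 279.0]]
```

View pics/f.png

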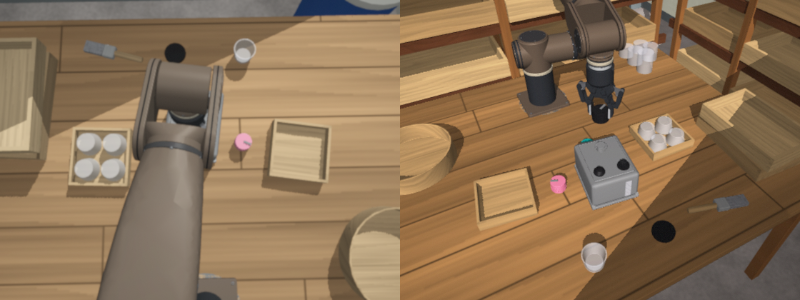

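The cap is held above the tank and has left the neck. Moving to the tray.

Emit:
send_rows(increments=[1,-0.018,-0.022,0,0,1,-0.05,-0.061,0,0,1,-0.082,-0.1,0,0,1,-0.114,-0.139,0,0,1,-0.146,-0.178,0,0])

```text
time_s: 7.1
eef_pos: [0.4877, -0.1991, 0.2554]
ee_rot: [0.394, 0.919, 0.0, -0.001]
contact_force: [0.5, -0.3, -1.3]
width: 0.051
```

Emit:
send_rows(increments=[1,-0.032,-0.039,0,0,1,-0.056,-0.069,0,0,1,-0.069,-0.085,0,0,1,-0.069,-0.085,0,0])

```text
time_s: 7.6
eef_pos: [0.4743, -0.3068, 0.256]
ee_rot: [0.395, 0.919, 0.001, -0.001]
contact_force: [-0.1, -0.6, -0.6]
width: 0.0509
```

```bash
python3 - <<'E'
from h import *
s=observe();print(s["eef_pos"],s["contact_force"],s["width"],s["joint_positions"])
p=snapshot("wrist");cv2.imwrite("pics/g.png",p["color"])
print([(np.round(r["rect"],1).tolist(),round(r["conf"],2)) for r in look_for(p,"tray")][:3],proj(p,[.476,-.307,.008]))
E
```

```text
[ 0.47433873 -0.30683143  0.25604385] [-0.09098831 -0.61600772 -0.60342219] 0.050905428290420184 [-7.53915486e-01  2.67752568e-02  1.82362954e+00  4.15443967e-04
  1.29365729e+00 -1.51318359e+00]
[([282.9, 139.2, 254.2, 207.7], 0.6)] [281.35391322 170.12699702]
```

View pics/g.png

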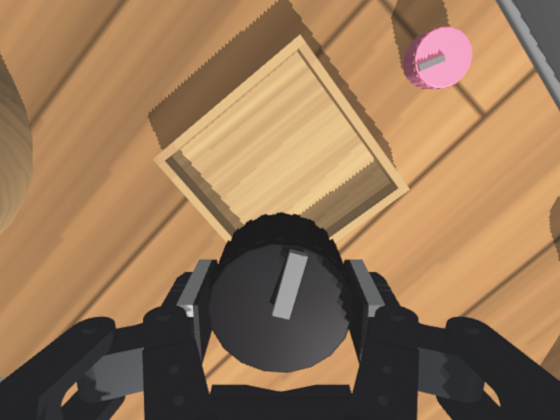

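The tray corners at (155,159) and (408,187) put its centre near (281,172), which matches the target point. Lowering.

Emit:
send_rows(increments=[1,0,0,0.05,0,1,0,0,0.1,0,1,0,0,0.15,0,1,0,0,0.19,0,1,0,0,0.21,0])

```text
time_s: 8.32
eef_pos: [0.4741, -0.3039, 0.0449]
ee_rot: [0.393, 0.919, 0.001, -0.002]
contact_force: [-0.0, 0.5, 0.0]
width: 0.051
```

Emit:
send_rows(increments=[1,0,0,0.01,0,1,0,0,0.02,0,1,0,0,0.025,0,1,0,0,0.025,0])

```text
time_s: 8.82
eef_pos: [0.4751, -0.3068, 0.0227]
ee_rot: [0.394, 0.919, -0.0, 0.0]
contact_force: [-0.2, 0.2, -0.5]
width: 0.0509
```

Emit:
send_rows(increments=[1,0,0,0.002,0,1,0,0,0.004,0,1,0,0,0.005,0,1,0,0,0.005,0])

```text
time_s: 9.32
eef_pos: [0.4748, -0.3065, 0.0173]
ee_rot: [0.394, 0.919, 0.0, -0.0]
contact_force: [0.4, 0.1, -0.6]
width: 0.0512
```

Emit:
send_rows(increments=[1,0,0,0.001,0,1,0,0,0.002,0,1,0,0,0.002,0])

```text
time_s: 9.7
eef_pos: [0.4749, -0.3066, 0.017]
ee_rot: [0.394, 0.919, 0.0, -0.001]
contact_force: [-4.1, 3.0, 8.9]
width: 0.0509
```

Contact at 9 N, so the cap is on the tray floor. Opening slowly, then going up.

Emit:
send_rows(increments=[0.1,0,0,0,0,-0.2,0,0,0,0,-0.6,0,0,0,0,-1,0,0,0,0,-1,0,0,0,0])

```text
time_s: 10.32
eef_pos: [0.4747, -0.3065, 0.015]
ee_rot: [0.394, 0.919, 0.0, -0.0]
contact_force: [0.4, 0.3, -0.0]
width: 0.0858
```

Emit:
send_rows(increments=[-1,0,0,0,0,-1,0,0,-0.01,0,-1,0,0,-0.04,0,-1,0,0,-0.08,0,-1,0,0,-0.13,0])

```text
time_s: 10.95
eef_pos: [0.4743, -0.306, 0.1462]
ee_rot: [0.394, 0.919, 0.0, -0.001]
contact_force: [1.0, -0.7, 0.0]
width: 0.0855
```

Emit:
send_rows(increments=[-1,0,0,-0.04,0,-1,0,0,-0.07,0,-1,0,0,-0.07,0,-1,0,0,-0.07,0])

```text
time_s: 11.45
eef_pos: [0.4743, -0.3061, 0.2144]
ee_rot: [0.394, 0.919, 0.0, -0.001]
contact_force: [0.2, -0.2, -0.3]
width: 0.0855
```

```bash
python3 - <<'E'
from h import *
s=observe();print(s["time_s"],s["eef_pos"],s["contact_force"],s["width"])
p=snapshot("wrist");q=snapshot("scene")
cv2.imwrite("pics/i.png",np.hstack([cv2.resize(x["color"],(400,300)) for x in(p,q)]))
for w in(p,q):
  r=[(np.round(r["rect"],1).tolist(),round(r["conf"],2)) for r in look_for(w,"cap")]
  print(r,proj(w,[.475,-.3066,.026]),[at_z(w,*x[0][:2],.026).round(3).tolist() for x in r])
E
```

```text
11.45 [ 0.47431614 -0.3060835   0.21438391] [ 0.20905879 -0.15872471 -0.29555996] 0.0854550464596535
[([282.9, 181.8, 66.9, 64.9], 0.91), ([457.2, 54.6, 82.6, 70.7], 0.85)] [280.64960549 181.91020255] [[0.476, -0.305, 0.026], [0.506, -0.13, 0.026]]
[([144.4, 274.4, 24.8, 28.2], 0.96), ([221.1, 258.4, 20.7, 24.7], 0.86)] [145.41226053 273.49254718] [[0.476, -0.309, 0.026], [0.516, -0.133, 0.026]]
```

View pics/i.png

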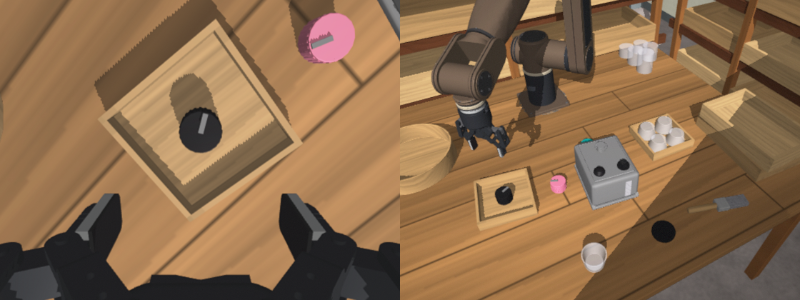

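The cap is upright with its rib on top, at (200,130) in the left view, central on the tray floor. The gripper is clear of everything.

```bash
python3 -c "
from cell import sign_off;print(sign_off())"
```

```text
the job is handed in; nothing more can be done
None
```

I unscrewed the black fill cap 110° anticlockwise in one turn, to about 2.2–2.3 rad by my estimate. I lifted it off the neck, lowered it until it touched the tray floor (about 9 N), opened the gripper and backed away, and handed the job in at about 11.5 s.

The last checks showed the cap upright with its rib on top. The wrist and scene views placed it at (0.476, -0.305) and (0.476, -0.309) m, within about 1 cm of the tray centre I estimated. The gripper was about 0.2 m up and touching nothing. No check failed; the tray centre was only measured to about 1 cm, and `sign_off` gives no verdict.

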